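Lock the soldering turntable with its locating pin

TASK

Lock the soldering turntable so that it cannot swing under the torch: take the brass-knobbed locking pin out of the wooden punch block, put it through the brass bush in the disc so that its tip stands on the plate hidden underneath, then, without letting go of it and keeping light pressure on it, carry the disc round anticlockwise (seen from above) with the pin until the tip drops into the hidden blind hole, press the pin fully home and let go. Work gently, without forcing the pin against the turntable, and leave the two steel punches standing in the block.

Things in the scene. Friction and masses are not known exactly. Their poses are not given: they have to be found in the camera images.
- fixture: round green cast base of the soldering turntable, bolted to the bench, about 230 mm across its flange and 27 mm high. Origin: centre of its underside, on the bench and on the turntable's upright axis; z up. The pin must never be pressed or pushed against the turntable (base, disc, bush or hidden plate) with more than 40 N
- plate_face (a point): point on the turntable's axis, 28 mm above the bench, at the height of the flat steel plate hidden under the disc; the plate does not turn. It has one blind hole, 12.5 mm across, 12 mm deep, 85 mm from the axis like the bush. Its bearing is unmarked, unseen and not measured: at the start it lies somewhere from 12 to 58 degrees anticlockwise (seen from above) of the bush
- turntable (a joint): angle of the steel disc (216 mm across, upper face 40 mm above the bench) about its upright axis relative to the base, rad; grows anticlockwise seen from above; turns from -1.3 to 1.3. The bush stands at this angle from the base's x axis. It turns with a light drag, about 0.1 N m, and stays where it is left
- bush (a point): centre of the upper mouth of the brass-lined guide bush in the disc, 52 mm above the bench, 85 mm from the turntable's axis, in a round boss 30 mm across that rises 12 mm above the disc. Upright hole 11.5 mm across and 22 mm long, open below onto the hidden plate, which is 24 mm below this point; z up
- charcoal: black charcoal block, 66 x 96 mm, with a small brass ring on it, fixed in the middle of the disc and turning with it; its face on the bush's side is 33 mm from the turntable's axis. Origin: centre of its underside, 42 mm above the bench; its top is 74 mm above the bench
- lock_pin: loose steel pin with a brass knob, 82 mm long, 60 to 130 g, upright in a socket. Origin: centre of its tip; z towards the knob. Shank 10 mm across, tapered to 6 mm over the last 3 mm at the tip; collar 22 mm across, 34 to 38 mm above the tip; round knob 19 mm across, 42 to 82 mm above the tip, gripped from above
- pin_tip (a point): centre of the pin's tip face
- pin_collar (a point): centre of the underside of the pin's collar, 34 mm above the tip. With the tip on the hidden plate this is 10 mm above the mouth of the bush; fully home the collar rests on the boss, the tip 10 mm down in the blind hole, 2 mm off its bottom
- punch_block: wooden block, 165 x 66 x 38 mm, fixed to the bench. Origin: centre of its underside; x along its length, z up. Three upright sockets 12 mm across, 30 mm deep, at -54, 0 and +54 mm along x; the pin and the two punches stand in them in any order
- punch_small: loose steel dapping punch, plain 10 mm shank with a 13 mm ball on top, 80 mm long, upright in a socket. Origin: centre of its foot; z up. To be left alone
- punch_large: loose steel dapping punch, plain 10 mm shank with an 18 mm ball on top, 72 mm long, upright in a socket. Origin: centre of its foot; z up. To be left alone
Mind the look-alikes: they are no part of the job. Of the things that look like the lock_pin, the smaller one is meant.

How it is judged:
On the way, in this order (a step that is already met when the one before it is completed fails the run):
1. the pin is through the bush and its tip stands on the hidden plate (horizontal distance between pin_tip and bush below 0.003 m and z of pin_tip in the frame of fixture between 0.0255 and 0.0305 m), for 0.2 s.
2. with the pin still in the bush, the tip has dropped at least 4 mm into the blind hole (horizontal distance between pin_tip and bush below 0.004 m and z of pin_tip in the frame of fixture below 0.024 m), for 0.1 s.
At the end, for the whole second after the job is handed in: The pin stands upright (within 6 degrees) and at rest in the bush, released, fully home: its collar within 2 mm of the boss and within 3 mm of the bush's centre, its tip at least 7 mm down in the blind hole; both punches stand in their sockets where they were (within 10 mm, tilted under 14 degrees) (z of pin_collar in the frame of bush below 0.002 m and horizontal distance between pin_collar and bush below 0.003 m and z of pin_tip in the frame of fixture below 0.021 m and angle between lock_pin's own z axis and vertical below 0.1 rad and linear speed of lock_pin below 0.02 m/s and contact force between lock_pin and the fingers below 0.1 N and angle between each of punch_small, punch_large's own z axis and vertical below 0.25 rad and distance of each of punch_small, punch_large from where it was at the start of the episode below 0.01 m); the robot touches nothing.
It fails at once if the pin is forced against the turntable with more than 40 N (contact force between lock_pin and fixture above 40 N).
It fails at once if the pin is let go in the bush before its tip has dropped into the blind hole (horizontal distance between pin_tip and bush below 0.005 m and z of pin_tip in the frame of fixture between 0.024 and 0.045 m and contact force between lock_pin and the fingers below 0.05 N).
It fails at once if a punch is knocked over or taken out of the block (angle between any of punch_small, punch_large's own z axis and vertical above 0.35 rad or distance of any of punch_small, punch_large from where it was at the start of the episode above 0.02 m).
It also fails if it takes over 72 s, if anything falls off the work surface, if the arm or the gripper's body presses on something with over 40 N, if the wrist force passes 120 N, or if a joint passes its speed limit or range.

ROBOT

A 6-joint arm with a two-finger parallel gripper is mounted at the origin on the work surface; the furniture and walls round the work are solid. World frame = base frame: x ahead of the robot, y to its left, z up, the work surface at z = 0. Lengths are in m, angles in rad, forces in N, time in s.
With the tool pointing down it reaches from about 0.3 to 1 m from the base axis. Payload 5.1 kg.
Tool frame: the origin (TCP) lies at the very end of the fingers, on their centre line; the grasp point (between the pads) lies arm.grip_point_offset behind it (arm.grip_point_offset is the distance from the TCP to the grasp point, in m); z points along the fingers, y is the line along which they close (so a half turn about z gives the same grasp; the last joint's range is limited). The gripper opens to 95 mm and grips with 3 to 60 N. Pads are 20 mm wide; open, the fingers measure 119 mm over their backs; the gripper's body (75 mm by 180 mm) begins 59 mm behind the grasp point.
Start: joints at [-1.194, 0.124, 1.65, -0, 1.367, -0.083], TCP at [0.288, -0.582, 0.215] pointing down, gripper open.
Joint ranges: [-2.61, 2.61], [-1.02, 2.33], [0.03, 2.71], [-1.35, 4.49], [0.32, 2.68], [-2.91, 2.91]. Speed limits (rad/s): [2.57, 2.57, 3.14, 3.14, 3.14, 3.14].

INTERFACE

Orientations are given as a unit quaternion [x, y, z, w].
In Python, from bench import arm, grab_frame, calibration, spot_in, mark_of gives the robot as it stands. The module is installed in compiled form; this text tells all that it offers.
- The arm moves only by the shell command python3 -m inch 'ROWS' [OPENING] [FORCE]. ROWS is JSON, a list of rows, each a list of 4 numbers: the shift along the world's x, y, z in cm, then the turn about the world's z in degrees. A call has exactly 5 rows; each row shifts and turns the commanded pose from where the row before left it; what a row does not reach is not made up. A row lasts 1/12 s, in which the tool goes at most 41.7 mm and 7.16 degrees, less where a joint would pass 70% of its speed; a pose out of reach is approached as far as the arm can. A call with a gripper value outside its range is refused whole. OPENING is the opening, from 0 (shut) to 1 (fully open), set as the call begins (- or left out, the last holds). The fingers move at their own pace and stop on an object; FORCE is the grip in N (left out, the last holds). Time passes only in rows, so rows that do not move let the fingers close, or fill a call up. It gives the time, the measured TCP pose, the force, the opening and the grip force at its end, in the units of the state.
- arm.state(): the state, without advancing time (a new reading comes with each control period).
- grab_frame(name): name is "scene" or "top" or "wrist"; returns the picture (400x640x3 uint8, blue, green, red); there is no depth.
- calibration(name): a dict with "fx", "fy", "cx", "cy" (pixels), "rvec" (rotation vector, rad) and "tvec" (3), from world to camera coordinates, as OpenCV has them. Camera axes: x right, y down, z forward; pixel columns grow to the right and rows downward; lengths in m; the calibration is good to about 2 mm. A picture is of the moment at which its call begins: read the wrist's pose just before it. calibration takes no time and is no camera call; for the wrist camera it gives the pose at the moment of the call.
- arm.close_job(): hands the job in; it is judged then, once.
Trained networks look in the newest picture that a camera, given by its name, has taken for a name from the list of things; names that differ only in an ending like _2 or _b are one class to them, and where a whole thing is asked for, a point or a joint stands for the part that bears it (a point fixed in the world has none). Each returns a list of dicts, best first, with "score" (0 to 1); they miss things now and then, are a little off and sometimes report something else, mostly with a low value. They report only what shows in the picture. A call takes as long as a camera call. They do not tell look-alikes from the thing itself.
- spot_in(camera, query): "centre" ([column, row] in pixels, amid what is visible of it).
- mark_of(camera, query): "centre" ([column, row] in pixels: a listed point, or the origin of a listed thing).
The state is a dict: "time_s": time; "qpos": joint angles; "joint_velocities": joint speeds; "effort": joint torques, N m; "ee_pos": TCP position; "eef_rot": TCP orientation; "force": force on the tool from outside, world axes, zero at the start; "torque": the same for the moment, N m; "gripper_width": opening from 0.0 (shut) to 1.0 (fully open); "grip_force": force on a finger pad.
Only numpy, scipy, OpenCV 4.12 (cv2) and the standard library are available. Lean on these libraries where they do the work, as an engineer would, in place of code of your own. Each camera call takes 0.05 s, during which the arm holds its last target. There are 200 camera calls.

## Working session

There is one attempt and no reset: what is moved stays moved. The work goes in short steps, Python scripts to look and compute and a shell command to move; the robot and the scene stay as the last step left them, time stands still between calls to the robot, and variables do not carry over. Pictures are saved under pics/ and viewed, at most 10 in all, crops included, and the job is handed in when it is done.

```bash
mkdir -p pics; cat > h.py <<'E'
import numpy as np, cv2
from bench import arm, grab_frame, calibration, spot_in, mark_of
def ray(cal,px):
    K=np.array([[cal['fx'],0,cal['cx']],[0,cal['fy'],cal['cy']],[0,0,1.]])
    R=cv2.Rodrigues(np.array(cal['rvec'],float))[0]; t=np.array(cal['tvec'],float).ravel()
    d=R.T@np.linalg.inv(K)@np.array([px[0],px[1],1.]); return -R.T@t, d
def at_z(cal,px,z):
    o,d=ray(cal,px); return o+d*(z-o[2])/d[2]
def proj(cal,P):
    K=np.array([[cal['fx'],0,cal['cx']],[0,cal['fy'],cal['cy']],[0,0,1.]])
    return cv2.projectPoints(np.array(P,float).reshape(-1,3),np.array(cal['rvec'],float),np.array(cal['tvec'],float),K,None)[0].reshape(-1,2)
E
python3 - <<'E'
from h import *
s=arm.state(); print(s['ee_pos'],s['eef_rot'],arm.grip_point_offset,s['force'])
ims=[]
for c in('scene','top'):
    im=grab_frame(c); cv2.imwrite(f'pics/{c}0.png',im); cal=calibration(c); print(c, ray(cal,(320,200)))
    for q,z in(('lock_pin',.008),('pin_collar',.042),('bush',.052),('fixture',0),('punch_block',0),('charcoal',.042),('punch_small',.008),('punch_large',.008)):
        r=mark_of(c,q)[:3]
        print(q,[(np.round(x['centre']).tolist(),round(x['score'],2),np.round(at_z(cal,x['centre'],z)[:2],3).tolist()) for x in r])
E
```

```text
[ 0.28817927 -0.5819253   0.21341433] [ 9.73688819e-01  2.27879455e-01 -1.52527583e-04 -1.00749701e-03] 0.0188 [-0.06717436  0.2097453   0.18552736]
scene (array([-0.24969261,  0.48451558,  0.41506175]), array([ 0.81784848, -0.40925786, -0.40481897]))
lock_pin [([392.0, 183.0], 0.31, [0.592, -0.132])]
pin_collar [([315.0, 233.0], 0.81, [0.382, 0.177]), ([257.0, 229.0], 0.57, [0.436, 0.264])]
bush [([394.0, 182.0], 0.66, [0.504, -0.073])]
fixture [([397.0, 220.0], 0.9, [0.432, -0.036])]
punch_block [([255.0, 250.0], 0.76, [0.437, 0.269])]
charcoal [([401.0, 201.0], 0.67, [0.431, -0.04])]
punch_small []
punch_large []
top (array([0.40580255, 0.11383139, 0.98286299]), array([ 0.04529095, -0.01782413, -0.9988469 ]))
lock_pin [([237.0, 205.0], 0.63, [0.439, 0.276]), ([281.0, 229.0], 0.56, [0.388, 0.182])]
pin_collar [([242.0, 232.0], 0.53, [0.382, 0.261]), ([236.0, 205.0], 0.52, [0.438, 0.272]), ([282.0, 239.0], 0.48, [0.368, 0.176])]
bush [([393.0, 172.0], 0.91, [0.507, -0.056])]
fixture [([375.0, 209.0], 0.55, [0.43, -0.025])]
punch_block [([241.0, 206.0], 0.88, [0.439, 0.269])]
charcoal [([378.0, 208.0], 0.87, [0.43, -0.024])]
punch_small [([238.0, 180.0], 0.5, [0.493, 0.276])]
punch_large [([240.0, 230.0], 0.39, [0.385, 0.269])]
```

View pics/scene0.png

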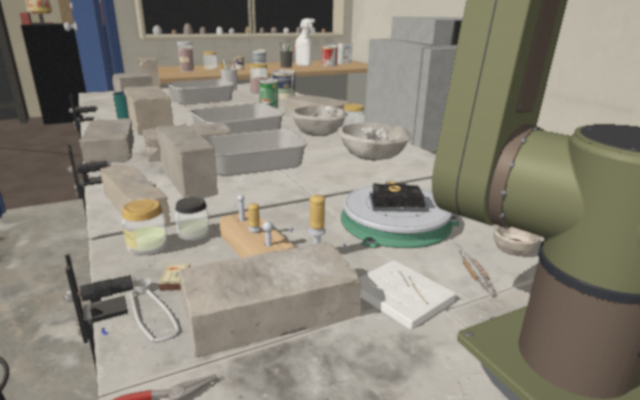

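View pics/top0.png

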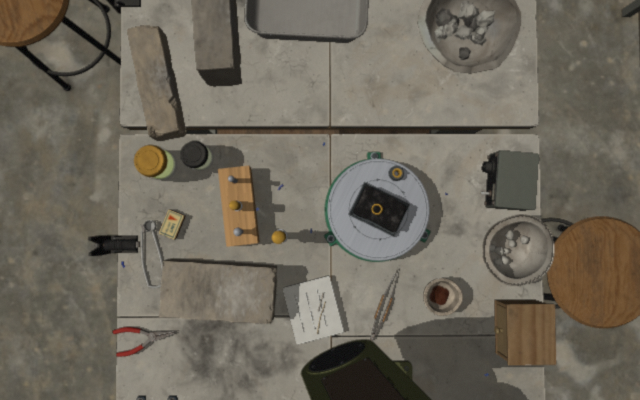

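The top view shows the wooden block at (240,206) with steel punches at (232,180) and (237,231) and a brass knob between them at (235,205). A second, larger brass-knobbed pin stands outside the block at (279,237). The turntable is at (377,209) with its bush at (397,172).

Candidates for lock_pin are (235,205) in the block and (279,237) outside it. The one in the block fits, because it is smaller and stands in a socket. I'll confirm it from the wrist camera.

```bash
for i in 1 2 3 4; do :; done
python3 -m inch '[[0.65,3.9,0.3,-1.1],[0.65,3.9,0.3,-1.1],[0.65,3.9,0.3,-1.1],[0.65,3.9,0.3,-1.1],[0.65,3.9,0.3,-1.1]]' 0.45 20
python3 -m inch '[[0.65,3.9,0.3,-1.1],[0.65,3.9,0.3,-1.1],[0.65,3.9,0.3,-1.1],[0.65,3.9,0.3,-1.1],[0.65,3.9,0.3,-1.1]]'
python3 -m inch '[[0.65,3.9,0.3,-1.1],[0.65,3.9,0.3,-1.1],[0.65,3.9,0.3,-1.1],[0.65,3.9,0.3,-1.1],[0.65,3.9,0.3,-1.1]]'
python3 -m inch '[[0.65,3.9,0.3,-1.1],[0.65,3.9,0.3,-1.1],[0.65,3.9,0.3,-1.1],[0.65,3.9,0.3,-1.1],[0.65,3.9,0.3,-1.1]]'
python3 - <<'E'
from h import *
cal=calibration('wrist'); im=grab_frame('wrist'); cv2.imwrite('pics/w1.png',im); print(ray(cal,(320,200)),arm.state()['ee_pos'])
for q,z in(('lock_pin',.008),('pin_collar',.042),('punch_block',0),('punch_small',.008),('punch_large',.008)):
    print(q,[(np.round(x['centre']).tolist(),round(x['score'],2),np.round(at_z(cal,x['centre'],z)[:2],3).tolist()) for x in mark_of('wrist',q)[:3]])
E
```

```text
time_s: 1.32
ee_pos: [0.3209, -0.3858, 0.2296]
eef_rot: [0.984, 0.18, 0.0, -0.0]
force: [0.9, 0.4, 0.6]
gripper_width: 0.703
grip_force: 0.0
time_s: 1.73
ee_pos: [0.3532, -0.1908, 0.245]
eef_rot: [0.991, 0.133, 0.0, 0.0]
force: [2.0, -0.6, -0.2]
gripper_width: 0.453
grip_force: 0.0
time_s: 2.15
ee_pos: [0.3857, 0.0044, 0.2603]
eef_rot: [0.996, 0.085, 0.001, 0.0]
force: [1.2, -1.5, 1.1]
gripper_width: 0.443
grip_force: 0.0
time_s: 2.57
ee_pos: [0.4182, 0.1998, 0.2752]
eef_rot: [0.999, 0.038, 0.001, -0.0]
force: [1.6, -0.5, 0.4]
gripper_width: 0.452
grip_force: 0.0
(array([0.49831589, 0.20557168, 0.44491657]), array([-0.28259317, -0.00812903, -0.95930121])) [0.41863399 0.20524225 0.27547821]
lock_pin [([335.0, 201.0], 0.74, [0.37, 0.179])]
pin_collar [([336.0, 202.0], 0.98, [0.378, 0.179]), ([276.0, 156.0], 0.73, [0.437, 0.267])]
punch_block [([279.0, 146.0], 0.83, [0.446, 0.269])]
punch_small [([277.0, 112.0], 0.55, [0.495, 0.273])]
punch_large [([280.0, 190.0], 0.67, [0.381, 0.264])]
```

View pics/w1.png

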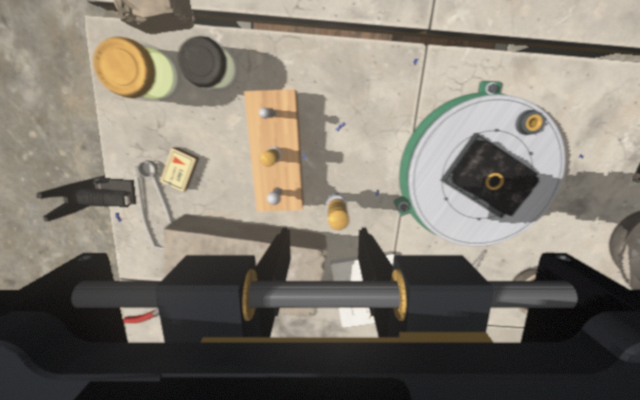

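The wrist view shows the smaller brass knob at (268,157) in the block between the punches at (265,113) and (274,198). The bigger brass-knobbed pin is at (338,212) on the bench. The bush is at (531,122). I'll enlarge the block to confirm and move closer for a better measurement.

```bash
python3 - <<'E'
from h import *
im=cv2.imread('pics/w1.png')[75:245,225:375]; cv2.imwrite('pics/c1.png',cv2.resize(im,None,fx=3.4,fy=3.4,interpolation=cv2.INTER_CUBIC))
cal=calibration('wrist');cal_t=calibration('top')
for q,z in(('bush',.052),('charcoal',.042),('fixture',0)):
    print(q,[(np.round(x['centre']).tolist(),round(x['score'],2),np.round(at_z(cal,x['centre'],z)[:2],4).tolist()) for x in mark_of('wrist',q)[:2]])
im=cv2.imread('pics/w1.png')
hsv=cv2.cvtColor(im,cv2.COLOR_BGR2HSV)
m=cv2.inRange(hsv,(12,110,60),(30,255,255))
m2=np.zeros_like(m); m2[145:172,255:282]=m[145:172,255:282]; 
E
```

```text
bush [([536.0, 121.0], 0.68, [0.5088, -0.071])]
charcoal [([489.0, 173.0], 0.81, [0.4358, -0.0316])]
fixture [([472.0, 169.0], 0.83, [0.433, -0.0298]), ([493.0, 178.0], 0.67, [0.4229, -0.0637])]
```

View pics/c1.png

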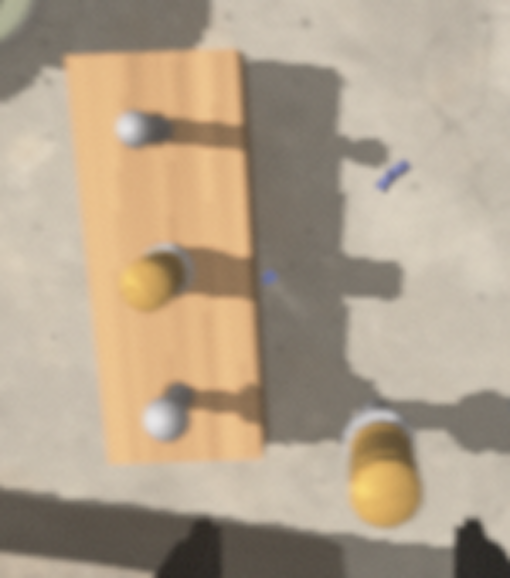

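```bash

python3 -m inch '[[0,1.3,-1.1,0],[0,1.3,-1.1,0],[0,1.3,-1.1,0],[0,1.3,-1.1,0],[0,1.3,-1.1,0]]'
python3 -m inch '[[0,0,-1,0],[0,0,0,0],[0,0,0,0],[0,0,0,0],[0,0,0,0]]'
python3 - <<'E'
from h import *
s=arm.state();cal=calibration('wrist'); im=grab_frame('wrist'); cv2.imwrite('pics/w2.png',im); print(s['ee_pos'],s['eef_rot'])
for q,z in(('lock_pin',.008),('pin_tip',.008),('pin_collar',.042),('punch_block',0),('punch_small',.008),('punch_large',.008)):
    print(q,[(np.round(x['centre']).tolist(),round(x['score'],2),np.round(at_z(cal,x['centre'],z)[:2],4).tolist()) for x in mark_of('wrist',q)[:3]])
E
```

```text
time_s: 3.43
ee_pos: [0.4187, 0.2625, 0.2191]
eef_rot: [0.999, 0.037, 0.0, -0.0]
force: [0.3, 0.1, 0.6]
gripper_width: 0.449
grip_force: 0.0
time_s: 3.85
ee_pos: [0.4189, 0.2623, 0.2106]
eef_rot: [0.999, 0.038, 0.001, -0.0]
force: [-0.0, -0.1, 0.3]
gripper_width: 0.453
grip_force: 0.0
[0.41893167 0.26230406 0.21055518] [ 9.99291387e-01  3.76320706e-02  7.06578464e-04 -2.27249719e-04]
lock_pin [([323.0, 159.0], 0.92, [0.4434, 0.2656]), ([386.0, 214.0], 0.65, [0.3766, 0.1762])]
pin_tip [([383.0, 211.0], 0.78, [0.381, 0.1808]), ([542.0, 183.0], 0.66, [0.4336, -0.0205])]
pin_collar [([319.0, 169.0], 0.94, [0.4372, 0.2696]), ([390.0, 225.0], 0.9, [0.374, 0.1774])]
punch_block [([322.0, 160.0], 0.62, [0.4413, 0.2668])]
punch_small [([321.0, 120.0], 0.47, [0.491, 0.2714])]
punch_large [([319.0, 201.0], 0.57, [0.3884, 0.2664])]
```

View pics/w2.png

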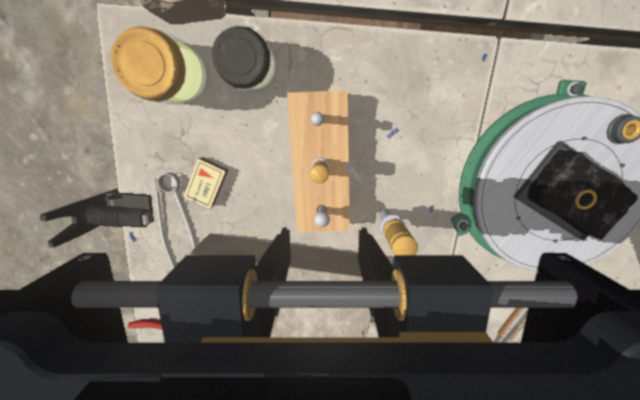

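The crop confirms it. The small brass knob with a silver collar stands in the block's middle socket, and the larger look-alike stands free at lower right. In the last picture the pin knob is at (318,172). I'll measure the knob centre by colour.

```bash
python3 - <<'E'
from h import *
cal=calibration('wrist'); im=cv2.imread('pics/w2.png')
hsv=cv2.cvtColor(im,cv2.COLOR_BGR2HSV)
r=hsv[158:188,304:334]; m=((r[...,1]>150)&(r[...,0]>15)).astype(np.uint8); print(m.sum())
ys,xs=np.nonzero(m); print(xs.min()+304,xs.max()+304,ys.min()+158,ys.max()+158)
for e in [(.437,.269),(.439,.269),(.441,.269)]: print(e,proj(cal,[[*e,z] for z in(.042,.05,.09)]).round(1).tolist())
# knob silhouettes
c=(xs.mean()+304,ys.mean()+158);print(c,at_z(cal,c,.072))
for p in [(.495,.273,.088-.006),(.385,.267,.08-.009)]: print(proj(cal,[p]))
for x,y,z in((316.5,118.5,.0815),(321,216,.071)): print(at_z(cal,(x,y),z))
print(r[14,::3].tolist())
E
```

```text
0Traceback (most recent call last):
  File "<stdin>", line 5, in <module>
    return umr_minimum(a, axis, None, out, keepdims, initial, where)
ValueError: zero-size array to reduction operation minimum which has no identity
```

```bash
python3 - <<'E'
from h import *
cal=calibration('wrist')
for e in [(.437,.269),(.439,.269),(.441,.269)]: print(e,proj(cal,[[*e,z] for z in(.042,.05,.09)]).round(1).tolist())
for x,y,z in((316.5,118.5,.0815),(321,216,.071),(318,173.5,.085)): print(at_z(cal,(x,y),z))
im=cv2.imread('pics/w2.png'); g=im[150:192,298:340]; print(cv2.cvtColor(g,cv2.COLOR_BGR2HSV)[22,::3].tolist()); cv2.imwrite('pics/c2.png',cv2.resize(g,None,fx=12,fy=12,interpolation=cv2.INTER_CUBIC))
E
```

```text
(0.437, 0.269) [[319.3, 168.4], [319.1, 169.7], [318.5, 177.1]]
(0.439, 0.269) [[319.4, 166.7], [319.3, 168.0], [318.7, 175.1]]
(0.441, 0.269) [[319.5, 165.0], [319.4, 166.2], [318.8, 173.2]]
[0.49316463 0.27509082 0.0815    ]
[0.38923155 0.26322895 0.071     ]
[0.43958177 0.26981367 0.085     ]
[[17, 102, 235], [16, 103, 228], [16, 104, 227], [16, 104, 227], [18, 116, 230], [24, 126, 249], [21, 135, 238], [19, 140, 218], [19, 139, 205], [19, 137, 181], [17, 118, 136], [14, 104, 142], [15, 105, 138], [15, 106, 147]]
```

View pics/c2.png

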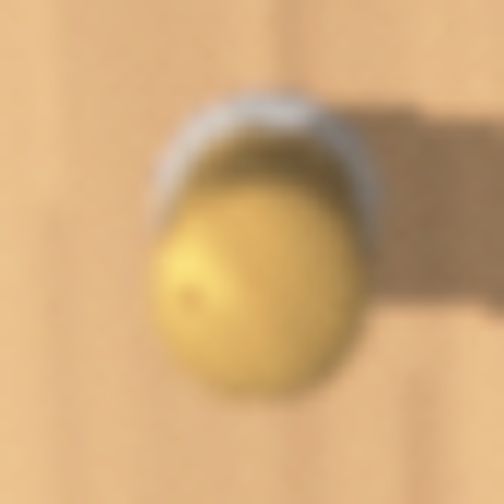

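The knob top is at pixel (319,174) and the collar centre is at (320,166). Both put the pin at about (0.4405, 0.2685), so I'll descend and grip.

```bash

python3 -m inch '[[0.72,0.2,-1.5,0],[0.72,0.2,-1.5,0],[0.72,0.2,-1.5,0],[0,0,-1.5,0],[0,0,-1.5,0]]' 0.45 20
python3 -m inch '[[0,0,-1.65,0],[0,0,-1.5,0],[0,0,-1.5,0],[0,0,-1.5,0],[0,0,-1.0,0]]'
python3 -m inch '[[0,0,-1,0],[0,0,0,0],[0,0,0,0],[0,0,0,0],[0,0,0,0]]'
python3 -m inch '[[0,0,0,0],[0,0,0,0],[0,0,0,0],[0,0,0,0],[0,0,0,0]]' 0.05 15
python3 -m inch '[[0,0,0,0],[0,0,0,0],[0,0,0,0],[0,0,0,0],[0,0,0,0]]'
```

```text
time_s: 4.62
ee_pos: [0.4404, 0.2686, 0.134]
eef_rot: [0.999, 0.038, 0.0, -0.0]
force: [-0.1, 0.4, -0.5]
gripper_width: 0.449
grip_force: 0.0
time_s: 5.03
ee_pos: [0.4393, 0.2682, 0.0616]
eef_rot: [0.999, 0.038, -0.001, 0.0]
force: [0.4, -0.2, -0.6]
gripper_width: 0.449
grip_force: 0.0
time_s: 5.45
ee_pos: [0.4408, 0.2689, 0.0543]
eef_rot: [0.999, 0.038, 0.001, -0.0]
force: [0.1, -0.5, -0.1]
gripper_width: 0.449
grip_force: 0.0
time_s: 5.87
ee_pos: [0.4401, 0.2686, 0.0534]
eef_rot: [0.999, 0.038, 0.0, -0.0]
force: [-0.4, -0.2, 0.6]
gripper_width: 0.196
grip_force: 15.0
time_s: 6.28
ee_pos: [0.4401, 0.2685, 0.0533]
eef_rot: [0.999, 0.038, 0.0, -0.0]
force: [-0.1, -0.5, 1.9]
gripper_width: 0.195
grip_force: 15.0
```

```bash

python3 -m inch '[[0,0,0.5,0],[0,0,1.5,0],[0,0,2.5,0],[0,0,2.5,0],[0,0,2.5,0]]'
python3 -m inch '[[0.1,-2,0.5,0],[0.1,-3,0,0],[0.1,-3,0,0],[0.1,-3,0,0],[0.1,-3,0,0]]'
python3 -m inch '[[0.1,-3.5,0,0],[0.1,-3.5,0,0],[0.1,-3.5,0,0],[0.1,-3.5,0,0],[0.1,-3,0,0]]'
python3 -m inch '[[0,-1.8,0,0],[0,0,0,0],[0,0,0,0],[0,0,0,0],[0,0,0,0]]'
python3 - <<'E'
from h import *
s=arm.state();cal=calibration('wrist'); im=grab_frame('wrist'); cv2.imwrite('pics/w3.png',im); print(s['ee_pos'],s['force'])
np.save('cal3.npy',cal,allow_pickle=True)
for q,z in(('bush',.052),('fixture',0),('charcoal',.042),('pin_tip',s['ee_pos'][2]-.0455),('pin_collar',s['ee_pos'][2]-.0115)):
    print(q,[(np.round(x['centre'],1).tolist(),round(x['score'],2),np.round(at_z(cal,x['centre'],z)[:2],4).tolist()) for x in mark_of('wrist',q)[:3]])
E
```

```text
time_s: 6.7
ee_pos: [0.4394, 0.2682, 0.1486]
eef_rot: [0.999, 0.038, -0.001, 0.0]
force: [0.5, -0.4, -1.2]
gripper_width: 0.196
grip_force: 15.0
time_s: 7.12
ee_pos: [0.4445, 0.1273, 0.1531]
eef_rot: [0.999, 0.038, -0.0, 0.0]
force: [0.5, 0.7, -0.1]
gripper_width: 0.195
grip_force: 15.0
time_s: 7.53
ee_pos: [0.4494, -0.0435, 0.1531]
eef_rot: [0.999, 0.038, -0.0, 0.0]
force: [1.0, 0.2, -1.5]
gripper_width: 0.195
grip_force: 15.0
time_s: 7.95
ee_pos: [0.4499, -0.0584, 0.153]
eef_rot: [0.999, 0.039, -0.0, -0.0]
force: [0.9, 0.2, -1.1]
gripper_width: 0.196
grip_force: 15.0
[ 0.4498571  -0.05843074  0.15296734] [ 0.86536873  0.23007166 -1.07628601]
bush [([339.9, 137.2], 0.73, [0.5103, -0.0685])]
fixture [([299.6, 199.6], 0.87, [0.4334, -0.0321])]
charcoal [([293.2, 208.0], 0.83, [0.4367, -0.0289])]
pin_tip [([326.8, 222.0], 0.79, [0.4491, -0.061]), ([118.0, 236.1], 0.72, [0.4246, 0.1025]), ([298.2, 198.6], 0.67, [0.4663, -0.0378])]
pin_collar [([91.2, 251.3], 0.98, [0.4286, 0.0974]), ([324.6, 236.7], 0.79, [0.4514, -0.059])]
```

View pics/w3.png

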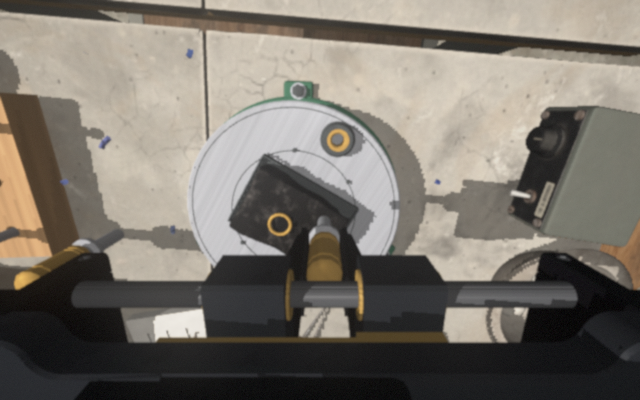

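The wrist view shows the bush ring at (338,139), the charcoal's ring at (279,225), and the held pin with its tip near (324,217). I'll fit ellipses to the bush and disc.

```bash
python3 - <<'E'
from h import *
cal=np.load('cal3.npy',allow_pickle=True).item(); im=cv2.imread('pics/w3.png'); hsv=cv2.cvtColor(im,cv2.COLOR_BGR2HSV)
r=hsv[118:160,316:362]; m=((r[...,1]>110)&(r[...,0]>10)&(r[...,0]<35)&(r[...,2]>60)).astype(np.uint8)
cs=max(cv2.findContours(m,cv2.RETR_EXTERNAL,cv2.CHAIN_APPROX_NONE)[0],key=len); e=cv2.fitEllipse(cs); c=np.array(e[0])+[316,118]
print('brass',c,e[1],at_z(cal,c,.052), 'diam px of 20mm', np.ptp(proj(cal,[[.51,-.07,.052],[.51,-.05,.052]])[:,0]))
# disc: sample edge radii bright/green
R=[]
th=np.linspace(0,2*np.pi,181)
from scipy.optimize import least_squares
# fit disc: green flange/disc boundary left-top-right: detect low-sat bright disc
d=((hsv[...,1]<45)&(hsv[...,2]>130)).astype(np.uint8)
c0=np.array([.432,-.031])
pts=[]
for a in th:
    for rr in np.arange(.095,.125,.0005):
        p=proj(cal,[[c0[0]+rr*np.cos(a),c0[1]+rr*np.sin(a),.040]])[0]
        if not(0<p[0]<639 and 0<p[1]<225): break
        h,s,v=hsv[int(round(p[1])),int(round(p[0]))]
        if 50<h<95 and s>90: pts.append([c0[0]+rr*np.cos(a),c0[1]+rr*np.sin(a)]);break
pts=np.array(pts); f=least_squares(lambda q:np.hypot(pts[:,0]-q[0],pts[:,1]-q[1])-q[2],[*c0,.108],loss='soft_l1',f_scale=.001)
print(len(pts),f.x,np.abs(f.fun).mean())
# pin
g=im[195:260,300:350]
tcp=np.array([.44986,-.05843,.15297]); print('tip proj',proj(cal,[tcp+[0,0,dz] for dz in(-.0455,-.0115,-.0035)]))
cv2.imwrite('pics/c3.png',cv2.resize(im[105:255,250:370],None,fx=4,fy=4,interpolation=cv2.INTER_CUBIC))
E
```

```text
brass [337.744524   139.88384628] (20.74251365661621, 21.14680290222168) [ 0.50780865 -0.06674436  0.052     ] diam px of 20mm 22.12045108157855Traceback (most recent call last):
  File "<stdin>", line 20, in <module>
    return func(*args, **kwargs)
    vector_fun = VectorFunction(
        fun_wrapped,
    ...<6 lines>...
        workers=workers
    )
    self._update_fun()
    ~~~~~~~~~~~~~~~~^^
    self.f = self.fun_wrapped(xp_copy(self.x))
             ~~~~~~~~~~~~~~~~^^^^^^^^^^^^^^^^^
    return np.atleast_1d(self.fun(x))
                         ~~~~~~~~^^^
    return self.f(x, *self.args, **self.kwargs)
           ~~~~~~^^^^^^^^^^^^^^^^^^^^^^^^^^^^^^
  File "<stdin>", line 20, in <lambda>
IndexError: too many indices for array: array is 1-dimensional, but 2 were indexed
```

```bash
python3 - <<'E'
from h import *
from scipy.optimize import least_squares
cal=np.load('cal3.npy',allow_pickle=True).item(); im=cv2.imread('pics/w3.png')
tcp=np.array([.44986,-.05843,.15297]); print('tip proj',proj(cal,[tcp+[0,0,dz] for dz in(-.0455,-.0115,-.0035)]).round(1).tolist())
c0=np.array([.4325,-.031]); g=im.astype(int); gn=g[...,1]-g[...,2]
pts=[]
for a in np.linspace(0,2*np.pi,181):
    q=c0+np.outer(np.arange(.095,.120,.0005),[np.cos(a),np.sin(a)]); p=proj(cal,np.c_[q,np.full(len(q),.04)]).round().astype(int)
    if p.min()<0 or p[:,0].max()>639 or p[:,1].max()>228: continue
    k=np.nonzero(gn[p[:,1],p[:,0]]>15)[0]
    if len(k): pts.append(q[k[0]])
pts=np.array(pts); print(len(pts))
f=least_squares(lambda q:np.hypot(*(pts-q[:2]).T)-q[2],[*c0,.108],loss='soft_l1',f_scale=.001); print(f.x,np.abs(f.fun).mean())
b=np.array([.5078,-.0667]); d=b-f.x[:2]; print(np.hypot(*d),np.degrees(np.arctan2(d[1],d[0])))
cv2.imwrite('pics/c3.png',cv2.resize(im[110:250,270:370],None,fx=4,fy=4,interpolation=cv2.INTER_CUBIC))
E
```

```text
tip proj [[323.6, 220.9], [323.5, 238.8], [323.5, 243.9]]
37
[ 0.43087663 -0.02983794  0.10904351] 0.00028187165849522905
0.08529956966679578 -25.603970004297146
```

View pics/c3.png

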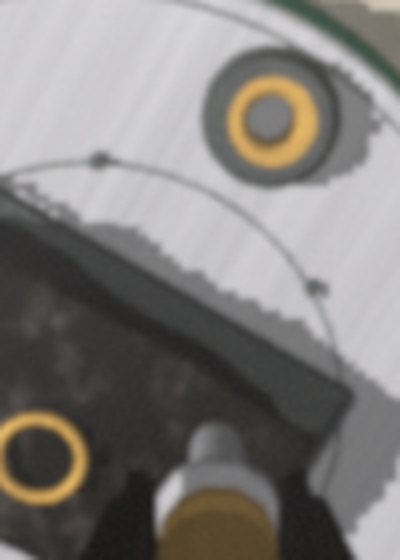

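The disc fit gives the axis at (0.4309, -0.0298), the bush at (0.5078, -0.0667), radius 85.3 mm, bearing -25.6°. The tip shows at about (323,220), within 1 mm of its expected place. I'll move above the bush and lower gently.

```bash

python3 -m inch '[[1.45,-0.2,0,0],[1.5,-0.2,0,0],[1.5,-0.2,0,0],[1.3,-0.23,0,0],[0,0,-1,0]]'
python3 -m inch '[[0,0,-1.5,0],[0,0,-1.3,0],[0,0,-1,0],[0,0,-0.4,0],[0,0,0,0]]'
python3 -m inch '[[0,0,0,0],[0,0,0,0],[0,0,-0.1,0],[0,0,-0.1,0],[0,0,-0.1,0]]'
python3 -m inch '[[0,0,-0.1,0],[0,0,-0.1,0],[0,0,-0.1,0],[0,0,-0.1,0],[0,0,0,0]]'
```

```text
time_s: 8.67
ee_pos: [0.5108, -0.0683, 0.1453]
eef_rot: [0.999, 0.038, 0.003, 0.001]
force: [-0.0, -0.3, -0.3]
gripper_width: 0.192
grip_force: 15.0
time_s: 9.08
ee_pos: [0.506, -0.0674, 0.0992]
eef_rot: [0.999, 0.038, -0.002, -0.0]
force: [-0.7, 0.1, -1.7]
gripper_width: 0.199
grip_force: 15.0
time_s: 9.5
ee_pos: [0.5079, -0.0679, 0.0987]
eef_rot: [0.999, 0.038, 0.001, 0.0]
force: [0.5, 0.2, -0.7]
gripper_width: 0.197
grip_force: 15.0
time_s: 9.92
ee_pos: [0.5074, -0.0676, 0.0939]
eef_rot: [0.999, 0.038, -0.0, -0.0]
force: [0.4, 0.7, -1.0]
gripper_width: 0.195
grip_force: 15.0
```

```bash

python3 -m inch '[[0,0.08,0,0],[0,0,-0.1,0],[0,0,-0.1,0],[0,0,-0.1,0],[0,0,-0.1,0]]'
python3 -m inch '[[0,0,-0.1,0],[0,0,-0.1,0],[0,0,-0.1,0],[0,0,-0.1,0],[0,0,0,0]]'
```

```text
time_s: 10.33
ee_pos: [0.5075, -0.067, 0.09]
eef_rot: [0.999, 0.038, -0.0, 0.0]
force: [-0.4, -0.3, -0.7]
gripper_width: 0.196
grip_force: 15.0
time_s: 10.75
ee_pos: [0.5073, -0.067, 0.0859]
eef_rot: [0.999, 0.038, -0.0, -0.0]
force: [-0.9, 0.1, -0.8]
gripper_width: 0.194
grip_force: 15.0
```

```bash

python3 -m inch '[[0,0,-0.2,0],[0,0,-0.2,0],[0,0,-0.1,0],[0,0,-0.1,0],[0,0,0,0]]'
python3 -m inch '[[0,0,-0.1,0],[0,0,-0.1,0],[0,0,-0.1,0],[0,0,0,0],[0,0,0,0]]'
```

```text
time_s: 11.17
ee_pos: [0.5073, -0.0669, 0.0798]
eef_rot: [0.999, 0.038, -0.0, -0.0]
force: [0.3, -0.4, -2.2]
gripper_width: 0.198
grip_force: 15.0
time_s: 11.58
ee_pos: [0.5075, -0.067, 0.0771]
eef_rot: [0.999, 0.038, -0.0, -0.0]
force: [-0.5, 0.0, -1.0]
gripper_width: 0.196
grip_force: 15.0
```

```bash

python3 -m inch '[[0,0,-0.1,0],[0,0,-0.1,0],[0,0,0,0],[0,0,0,0],[0,0,0,0]]'
python3 -m inch '[[0,0,-0.1,0],[0,0,0,0],[0,0,0,0],[0,0,0,0],[0,0,0,0]]'
```

```text
time_s: 12.0
ee_pos: [0.5075, -0.067, 0.0751]
eef_rot: [0.999, 0.038, -0.0, -0.0]
force: [-0.5, 0.3, -0.8]
gripper_width: 0.197
grip_force: 15.0
time_s: 12.42
ee_pos: [0.5075, -0.067, 0.0742]
eef_rot: [0.999, 0.038, 0.0, 0.0]
force: [0.6, -0.1, -0.8]
gripper_width: 0.199
grip_force: 15.0
```

```bash

python3 -m inch '[[0,0,-0.05,0],[0,0,0,0],[0,0,0,0],[0,0,0,0],[0,0,0,0]]'
python3 -m inch '[[0,0,-0.05,0],[0,0,0,0],[0,0,0,0],[0,0,0,0],[0,0,0,0]]'
python3 -m inch '[[0,0,-0.05,0],[0,0,0,0],[0,0,0,0],[0,0,0,0],[0,0,0,0]]'
```

```text
time_s: 12.83
ee_pos: [0.5075, -0.067, 0.0737]
eef_rot: [0.999, 0.038, 0.0, -0.0]
force: [-0.6, 0.5, -0.7]
gripper_width: 0.199
grip_force: 15.0
time_s: 13.25
ee_pos: [0.5077, -0.067, 0.0734]
eef_rot: [0.999, 0.038, 0.0, 0.0]
force: [0.2, 0.3, 1.1]
gripper_width: 0.197
grip_force: 15.0
time_s: 13.67
ee_pos: [0.5078, -0.0671, 0.0733]
eef_rot: [0.999, 0.038, 0.0, 0.0]
force: [-1.1, 1.3, 5.5]
gripper_width: 0.197
grip_force: 15.0
```

The tip is standing on the plate with about 6 N on it. Next I'll work out the arc increments: 3° per call, in four rows plus a settling row.

```bash
python3 - <<'E'
import numpy as np
c=np.array([43.09,-2.98]); R=8.53
P=lambda a:c+R*np.array([np.cos(np.radians(a)),np.sin(np.radians(a))])
for k in range(20):
    a=-25.9+3*k; d=(P(a+3)-P(a))/4; print(3*k+3,d.round(3),P(a+3).round(2))
E
```

```text
3 [0.046 0.102] [50.95 -6.3 ]
6 [0.041 0.104] [51.11 -5.88]
9 [0.035 0.106] [51.25 -5.46]
12 [0.03  0.108] [51.37 -5.03]
15 [0.024 0.109] [51.47 -4.59]
18 [0.018 0.11 ] [51.54 -4.15]
21 [0.012 0.111] [51.59 -3.71]
24 [0.007 0.111] [51.62 -3.26]
27 [0.001 0.112] [51.62 -2.82]
30 [-0.005  0.112] [51.6  -2.37]
33 [-0.011  0.111] [51.55 -1.93]
36 [-0.017  0.11 ] [51.49 -1.48]
39 [-0.022  0.109] [51.4  -1.05]
42 [-0.028  0.108] [51.29 -0.61]
45 [-0.034  0.106] [51.15 -0.19]
48 [-0.039  0.105] [50.99  0.23]
51 [-0.045  0.102] [50.81  0.64]
54 [-0.05  0.1 ] [50.61  1.04]
57 [-0.055  0.097] [50.39  1.43]
60 [-0.06   0.094] [50.15  1.8 ]
```

```bash

python3 -m inch '[[0.046,0.101,0,0],[0.046,0.101,0,0],[0.046,0.101,0,0],[0.046,0.101,0,0],[0,0,0,0]]'
```

```text
time_s: 14.08
ee_pos: [0.5094, -0.0642, 0.0732]
eef_rot: [0.999, 0.038, -0.0, 0.002]
force: [-2.8, -2.6, 5.9]
gripper_width: 0.2
grip_force: 15.0
```

```bash

python3 -m inch '[[0.041,0.104,0,0],[0.041,0.104,0,0],[0.041,0.104,0,0],[0.041,0.104,0,0],[0,0,0,0]]'
python3 -m inch '[[0.035,0.106,0,0],[0.035,0.106,0,0],[0.035,0.106,0,0],[0.035,0.106,0,0],[0,0,0,0]]'
```

```text
time_s: 14.5
ee_pos: [0.511, -0.0602, 0.0732]
eef_rot: [0.999, 0.038, -0.0, 0.002]
force: [-3.3, -4.2, 5.7]
gripper_width: 0.201
grip_force: 15.0
time_s: 14.92
ee_pos: [0.5124, -0.056, 0.0732]
eef_rot: [0.999, 0.038, -0.0, 0.002]
force: [-3.7, -4.4, 5.3]
gripper_width: 0.193
grip_force: 15.0
```

```bash

python3 -m inch '[[0.028,0.108,0,0],[0.028,0.108,0,0],[0.028,0.108,0,0],[0.028,0.108,0,0],[0,0,0,0]]'
```

```text
time_s: 15.33
ee_pos: [0.5137, -0.0517, 0.0733]
eef_rot: [0.999, 0.038, 0.0, 0.002]
force: [-1.6, -3.3, 4.5]
gripper_width: 0.198
grip_force: 15.0
```

```bash

python3 -m inch '[[0.022,0.109,0,0],[0.022,0.109,-0.01,0],[0.022,0.109,0,0],[0.022,0.109,0,0],[0,0,0,0]]'
```

```text
time_s: 15.75
ee_pos: [0.5147, -0.0474, 0.0732]
eef_rot: [0.999, 0.038, 0.0, 0.002]
force: [-1.2, -4.7, 5.0]
gripper_width: 0.2
grip_force: 15.0
```

```bash

python3 -m inch '[[0.018,0.11,0,0],[0.018,0.11,-0.01,0],[0.018,0.11,0,0],[0.018,0.11,0,0],[0,0,0,0]]'
```

```text
time_s: 16.17
ee_pos: [0.5156, -0.043, 0.0732]
eef_rot: [0.999, 0.038, 0.0, 0.002]
force: [-2.3, -4.1, 4.6]
gripper_width: 0.198
grip_force: 15.0
```

```bash

python3 -m inch '[[0.01,0.111,0,0],[0.01,0.111,-0.01,0],[0.01,0.111,0,0],[0.01,0.111,0,0],[0,0,0,0]]'
```

```text
time_s: 16.58
ee_pos: [0.5161, -0.0386, 0.0732]
eef_rot: [0.999, 0.038, 0.001, 0.002]
force: [-0.7, -5.1, 6.1]
gripper_width: 0.197
grip_force: 15.0
```

```bash

python3 -m inch '[[0.005,0.111,0,0],[0.005,0.111,0,0],[0.005,0.111,0,0],[0.005,0.111,0,0],[0,0,0,0]]'
```

```text
time_s: 17.0
ee_pos: [0.5165, -0.0341, 0.0732]
eef_rot: [0.999, 0.038, 0.001, 0.002]
force: [-1.0, -4.5, 4.8]
gripper_width: 0.197
grip_force: 15.0
```

```bash

python3 -m inch '[[0,0.112,0,0],[0,0.112,-0.01,0],[0,0.112,0,0],[0,0.112,0,0],[0,0,0,0]]'
```

```text
time_s: 17.42
ee_pos: [0.5166, -0.0296, 0.0732]
eef_rot: [0.999, 0.038, 0.001, 0.002]
force: [-1.0, -4.8, 5.2]
gripper_width: 0.2
grip_force: 15.0
```

```bash

python3 -m inch '[[-0.006,0.112,0,0],[-0.006,0.112,0,0],[-0.006,0.112,0,0],[-0.006,0.112,0,0],[0,0,0,0]]'
```

```text
time_s: 17.83
ee_pos: [0.5155, -0.023, 0.0717]
eef_rot: [0.999, 0.038, 0.0, -0.001]
force: [0.4, -0.4, 1.0]
gripper_width: 0.199
grip_force: 15.0
```

The tip has dropped: z is down 1.5 mm and the drag is gone. I'll press down gently.

```bash

python3 -m inch '[[0,0,-0.05,0],[0,0,-0.05,0],[0,0,-0.05,0],[0,0,0,0],[0,0,0,0]]'
```

```text
time_s: 18.25
ee_pos: [0.5154, -0.0233, 0.0704]
eef_rot: [0.999, 0.038, -0.0, -0.0]
force: [2.3, -0.3, -1.4]
gripper_width: 0.197
grip_force: 15.0
```

```bash

python3 -m inch '[[0,0,-0.05,0],[0,0,-0.05,0],[0,0,-0.05,0],[0,0,-0.05,0],[0,0,0,0]]'
```

```text
time_s: 18.67
ee_pos: [0.5155, -0.0236, 0.0687]
eef_rot: [0.999, 0.038, 0.0, -0.0]
force: [2.4, 0.7, -0.4]
gripper_width: 0.197
grip_force: 15.0
```

```bash

python3 -m inch '[[0,0,-0.1,0],[0,0,-0.1,0],[0,0,-0.1,0],[0,0,0,0],[0,0,0,0]]'
```

```text
time_s: 19.08
ee_pos: [0.5154, -0.0235, 0.0655]
eef_rot: [0.999, 0.038, -0.0, -0.0]
force: [2.9, 1.1, -0.7]
gripper_width: 0.197
grip_force: 15.0
```

```bash

python3 -m inch '[[0,0,-0.1,0],[0,0,-0.05,0],[0,0,-0.05,0],[0,0,0,0],[0,0,0,0]]'
```

```text
time_s: 19.5
ee_pos: [0.5155, -0.0236, 0.0637]
eef_rot: [0.999, 0.038, 0.0, -0.0]
force: [2.2, 1.4, -0.5]
gripper_width: 0.192
grip_force: 15.0
```

```bash

python3 -m inch '[[0,0,-0.05,0],[0,0,0,0],[0,0,-0.05,0],[0,0,0,0],[0,0,0,0]]'
```

```text
time_s: 19.92
ee_pos: [0.5156, -0.0236, 0.0633]
eef_rot: [0.999, 0.038, 0.0, -0.0]
force: [-0.4, 2.4, 5.4]
gripper_width: 0.197
grip_force: 15.0
```

The collar is seated: z fell 9.9 mm from the plate height and about 6 N came on. I'll release, rise and check.

```bash

python3 -m inch '[[0,0,0,0],[0,0,0,0],[0,0,0,0],[0,0,0,0],[0,0,0,0]]' 0.45
python3 -m inch '[[0,0,0.5,0],[0,0,1,0],[0,0,2,0],[0,0,2,0],[0,0,2,0]]'
python3 -m inch '[[-1,0,2,0],[-1,0,2,0],[-1,0,0,0],[-1,0,0,0],[0,0,0,0]]'
python3 - <<'E'
from h import *
cal=calibration('wrist'); im=grab_frame('wrist'); cv2.imwrite('pics/w4.png',im); print(arm.state()['ee_pos'],proj(cal,[[.5155,-.0236,z] for z in (.054,.1)]))
for q,z in (('pin_collar',.052),('bush',.052)): print(q,[(x['centre'],x['score'],at_z(cal,x['centre'],z)) for x in mark_of('wrist',q)[:2]])
E
```

```text
time_s: 20.33
ee_pos: [0.515, -0.0237, 0.0623]
eef_rot: [0.999, 0.038, -0.001, 0.0]
force: [0.6, -0.2, 0.6]
gripper_width: 0.438
grip_force: 0.0
time_s: 20.75
ee_pos: [0.5155, -0.0237, 0.1395]
eef_rot: [0.999, 0.038, 0.0, 0.0]
force: [-1.3, -1.1, 0.1]
gripper_width: 0.451
grip_force: 0.0
time_s: 21.17
ee_pos: [0.4737, -0.0235, 0.1772]
eef_rot: [0.999, 0.038, -0.001, -0.0]
force: [-0.1, 0.3, -0.8]
gripper_width: 0.449
grip_force: 0.0
[ 0.47414206 -0.02349936  0.17665836] [[326.92528628 153.69105635]
 [327.46949844 161.00925901]]
pin_collar [([327.3, 154.8], 0.96, array([ 0.51416331, -0.02410004,  0.052     ])), ([139.4, 261.6], 0.73, array([0.38031758, 0.17484294, 0.052     ]))]
bush [([327.9, 151.3], 0.65, array([ 0.51767349, -0.02442224,  0.052     ]))]
```

View pics/w4.png

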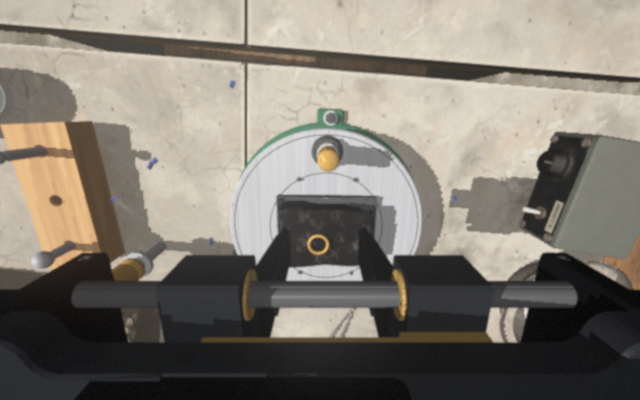

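The pin stands upright in the bush at (327,154), its collar on the boss as predicted. Both punches are still in the block and the arm is clear, so I'm handing in.

```bash
python3 -c "
from bench import arm; print(arm.close_job())"
```

```text
the job is handed in; nothing more can be done
None
```

The turntable is locked: the pin dropped into the hidden hole about 30° anticlockwise of the start, is pressed home and released, and both punches still stand in the block; I handed the job in at about 21 s, and no verdict came back.

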